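# Clamp the grille part in the quick-clamp fixture

## Robot

A 6-joint arm with a two-finger parallel gripper is mounted at the origin on a cart in front of the work surface, level with it; the furniture and walls round the work are solid. World frame = base frame: x ahead of the robot, y to its left, z up, the work surface at z = 0. Lengths are in mm, angles in rad, forces in N, time in s.
With the tool pointing down it reaches from about 350 to 925 mm from the base axis. Payload 6.4 kg.
Tool frame: the origin (TCP) lies on the front face of the gripper's body, between the roots of the fingers; the fingertips stand 97 mm ahead of it and the grasp point (between the pads) lies 78 mm ahead of it; z points along the fingers, y is the direction in which the jaws open and shut (so a half turn about z gives the same grasp; the last joint's range is limited). The gripper opens to 94 mm and grips with 3 to 60 N. Pads are 16 mm wide; open, the fingers measure 119 mm over their backs; the gripper's body (75 mm by 177 mm) begins 78 mm behind the grasp point.
Start: joints at [-1.31, 0.245, 1.558, -0, 1.339, -0.174], TCP at [273.805, -589.53, 302.655] pointing down, gripper open.
Joint ranges: [-3.13, 3.13], [-1.02, 2.26], [0.13, 2.54], [-0.95, 4.09], [0.21, 2.88], [-2.74, 2.74]. Speed limits (rad/s): [2.57, 2.57, 3.14, 3.14, 3.14, 3.14].

## Interface

Orientations are given as a rotation vector (axis times angle).
In Python, from workcell import observe, read_camera, hand_in gives the robot as it stands.
- The arm moves only by the tool drive_tool, never from a script. Its argument "commands" is a list of rows, each a list of 5 numbers: the closure, from 0 (fully open) to 1 (shut), then the shift along the tool's x, y, z as a fraction of full scale, then the turn about the tool's z as a fraction of full scale. In form: [[claw, tx, ty, tz, roll], ...]. A call has exactly 8 rows; each row shifts and turns the commanded pose from where the row before left it, along the tool's axes as they then stand; what a row does not reach is not made up. Full scale, the value 1, is 0.5 m for a shift and 180 degrees for a turn. A row lasts 1/8 s, in which the tool goes at most 62.5 mm and 10.7 degrees, less where a joint would pass 70% of its speed; a pose out of reach is approached as far as the arm can. A call with a number of a shift or a turn outside -1 to 1 is refused whole. A call with a gripper value outside its range is refused whole. The fingers move at their own pace and stop on an object; the grip force is fixed at half the most. Time passes only in rows, so rows that do not move let the fingers close, or fill a call up. It gives the time, the measured TCP pose, the force and the opening at its end, in the units of the state.
- observe(): the state, without advancing time (a new reading comes with each control period).
- read_camera(name): name is "scene" or "top"; returns a dict with "color" (400x640x3 uint8, blue, green, red), "intrinsics" (3x3 intrinsics, pixels), "k1" (the pictures are not rectified: a ray, as slopes to the right and down, at radius r is drawn at 1 + k1 r^2 times it, then the intrinsics apply), "cam_to_world" (4x4, takes a point from camera to world coordinates). Camera axes: x right, y down, z forward; pixel columns grow to the right and rows downward; lengths in mm; the calibration is good to about 2 mm. A picture is of the moment at which its call begins. There is no depth.
- hand_in(): hands the job in, once; it reports no verdict.
The state is a dict: "clock": time; "joint_positions": joint angles; "qd": joint speeds; "effort": joint torques, N m; "tool_pos": TCP position; "eef_rot": TCP orientation; "ft_force": force on the tool from outside, world axes, zero at the start; "torque": the same for the moment, N m; "gripper_width": finger opening in mm.
Only numpy, scipy, OpenCV 4.12 (cv2) and the standard library are available. Lean on these libraries where they do the work, as an engineer would, in place of code of your own. Each camera call takes 0.05 s, during which the arm holds its last target.

## Task

The black grille part lies in the channel of the clamping fixture but sticks out towards you: push its near end with a fingertip until it is fully home against the end stop. Then swing the clamp strap all the way over the part with the back of a finger, and last push the raised cam lever fully down to lock the strap. Do not grip or lift anything, and leave the other things on the bench where they are.

Things in the scene. Friction and masses are not known exactly. Their poses are not given: they have to be found in the camera images.
- fixture: Aluminium base plate fixed to the bench, 185 x 150 x 10 mm (x -97.5 to +87.5, y +-75 mm), yawed up to 0.35 rad. Origin at bench height; x points away from the robot along the channel, y left, z up. Two rails (inner faces y = +-21.5 mm, x -45 to +55 mm, tops 21 mm over the bench) form the channel, open towards -x.
- stop_face (a point): Near face of the end stop, mid-height, at fixture (+59, 0, 17) mm; a steel block 44 mm wide across the far end of the channel, top 25 mm over the bench.
- strap_pivot (a point): Point on the strap's vertical axis, on the post left of the channel, at fixture (0, +52, 42) mm. The nut on top reaches 56 mm over the bench.
- lever_pivot (a point): Centre of the cam lever's level axis (along fixture x), on the thin stud right of the channel, at fixture (0, -52, 60) mm. Stud and cam reach 70 mm over the bench.
- grille_center (a point): Centre (half-way up) of the loose black grille part in the channel, 117 mm (along fixture x) x 39 x 18 mm, 35 to 70 g. Its centre is 19 mm, its top 28 mm over the bench. It starts 18 to 30 mm short of the stop; fully home its centre is at fixture x = 0, near end at x = -58.5 mm. It slides under a light push on the middle of its near end.
- strap (a joint): Strap angle about the post, rad. 0: fully over, lying along fixture -y across the grille, its notch on the stud (firm stop). Grows as it opens, counter-clockwise from above; at 1.57 it points along +x. Starts 0.8 to 1.25; takes about 2.5 N at 60 mm from the post; stays where left. Dark steel bar 22 mm wide, reaching 118 mm from the axis, 34 to 50 mm over the bench (rubber pad below).
- strap_push (a point): Middle of the strap's width and thickness, 60 mm from its axis, 42 mm over the bench: a good place to push, on the side face (11 mm from here) on its open side, i.e. towards larger strap angles. The finger then passes above the rails and the grille (28 mm).
- cam_lever (a joint): Lever angle, rad. 0: raised, leaning outwards to fixture -y, 0.7 rad above level. Grows as it is pushed down; 0.7: fully down (firm stop), level along fixture -y, upper face 64.5 mm over the bench. Starts at 0 to 0.12; takes about 4 N at 50 mm from its axis; stays where left. Black handle 18 mm wide with a 22 mm round end, reaching 77 mm from the axis.
- lever_end (a point): Middle of the upper face of the lever's round end, 66 mm from the lever's axis; about 106 mm over the bench when raised, 64.5 mm when down.
- spare_board: small green circuit board, 36 x 60 x 12 mm, loose on the bench left of the fixture; origin at the centre of its underside. Not part of the job, to be left alone.
- hex_keys: yellow hex key holder, 22 x 92 x 24 mm, loose on the bench beyond the fixture; origin at the centre of its underside. Not part of the job, to be left alone.
- bolt: M8 bolt standing on its head, 34 mm tall, loose on the bench, left of the fixture on the robot side; origin at the centre of its underside. Not part of the job, to be left alone.
- work_grille: The same loose black grille part as a body; origin at the centre of its underside, x along its 117 mm length.
Things that resemble listed ones, but are neither listed nor needed, are in the scene too. Leave any blue look-alike of the work_grille alone.

How it is judged (in metres and radians):
On the way, in this order (a step that is already met when the one before it is completed fails the run):
1. the grille is pushed home against the end stop (x of grille_center in the frame of fixture between -0.0035 and 0.0035 m), for 0.1 s.
2. the strap is swung fully over the grille (value of joint strap below 0.06 rad), for 0.1 s.
3. the cam lever is pushed fully down (value of joint cam_lever above 0.64 rad), for 0.1 s.
At the end, for the whole second after the job is handed in: The grille lies flat in the channel, at rest within 3.5 mm of fully home against the stop; the strap is within 0.06 rad of fully over and the cam lever within 0.06 rad of fully down (all of step 1 and y of grille_center in the frame of fixture between -0.006 and 0.006 m and z of grille_center in the frame of fixture between 0.016 and 0.022 m and value of joint strap below 0.06 rad and value of joint cam_lever above 0.64 rad and linear speed of work_grille below 0.02 m/s); the robot touches nothing.
It fails at once if the grille is lifted more than 8 mm (z of grille_center in the frame of fixture above 0.027 m).
It fails at once if the cam lever is pushed down before the strap is over (value of joint cam_lever above 0.35 rad and value of joint strap above 0.12 rad).
It fails at once if another thing on the bench is moved more than 20 mm (distance of any of spare_board, hex_keys, bolt from where it was at the start of the episode above 0.02 m).
It also fails if it takes over 51 s, if anything falls off the work surface, if the arm or the gripper's body presses on something with over 40 N, if the wrist force passes 120 N, or if a joint passes its speed limit or range.

## Working session

There is one attempt and no reset: what is moved stays moved. The work goes in short steps, Python scripts to look and compute and a tool call to move; the robot and the scene stay as the last step left them, time stands still between calls to the robot, and variables do not carry over. Pictures are saved under pics/ and viewed, and the job is handed in when it is done.

Besides the shell and the picture viewer there is one more tool, called after "Emit:" as name([rows], argument=value, ...), one row to a line, values as JSON. drive_tool: Moves the arm, as the interface text tells. Shift numbers are shares of 0.5 m and turn numbers shares of 180 degrees, none past 1 either way. Its arguments: {"type":"object","properties":{"commands":{"type":"array","items":{"type":"array","items":{"type":"number"}}}},"required":["commands"]}

```bash
ls; mkdir -p pics; python3 - <<'E'
from workcell import observe, read_camera
import cv2,pickle
s=observe();print(s)
for n in("scene","top"):
    c=read_camera(n);cv2.imwrite(f"pics/{n}0.png",c["color"]);pickle.dump(c,open(f"{n}0.pkl","wb"))
    print(n,c["intrinsics"],c["k1"],c["cam_to_world"])
E
```

```text
pics
{'clock': 0.0, 'joint_positions': array([-1.31012195e+00,  2.45755758e-01,  1.55900215e+00, -4.35686595e-05,
        1.33868718e+00, -1.74105225e-01]), 'qd': array([-0.0002918 , -0.00151076,  0.00036898,  0.00096854,  0.00066378,
       -0.00058687]), 'effort': array([ 2.72081947e-03, -4.15840423e+01, -3.14596546e+01,  6.85276184e-02,
        3.32587806e-02, -1.62243864e-04]), 'tool_pos': array([ 273.67272165, -589.11854186,  301.58887065]), 'eef_rot': array([-3.06584257e+00, -6.77200375e-01,  1.92322204e-04]), 'ft_force': array([-0.1524662 ,  0.36347866, -0.92361641]), 'torque': array([0.00604252, 0.01505766, 0.04031027]), 'gripper_width': 94.10721474211023}
scene [[409.40056426   0.         315.49277779]
 [  0.         409.40056426 208.34198233]
 [  0.           0.           1.        ]] -0.08920018519082713 [[ 9.86601321e-01  1.32899908e-01 -9.46332258e-02  6.75895579e+02]
 [ 1.63148123e-01 -8.01095613e-01  5.75871954e-01 -5.85178228e+02]
 [ 7.23067825e-04 -5.83595264e-01 -8.12044361e-01  7.86020893e+02]
 [ 0.00000000e+00  0.00000000e+00  0.00000000e+00  1.00000000e+00]]
top [[468.20175983   0.         327.78565699]
 [  0.         468.20175983 203.46940176]
 [  0.           0.           1.        ]] 0.02151261273263328 [[ 1.41059734e-02 -9.98559325e-01  5.17715674e-02  5.25376410e+02]
 [-9.99789431e-01 -1.48572200e-02 -1.41547278e-02 -8.47499658e+01]
 [ 1.49035170e-02 -5.15609997e-02 -9.98558635e-01  1.02734229e+03]
 [ 0.00000000e+00  0.00000000e+00  0.00000000e+00  1.00000000e+00]]
```

View pics/scene0.png

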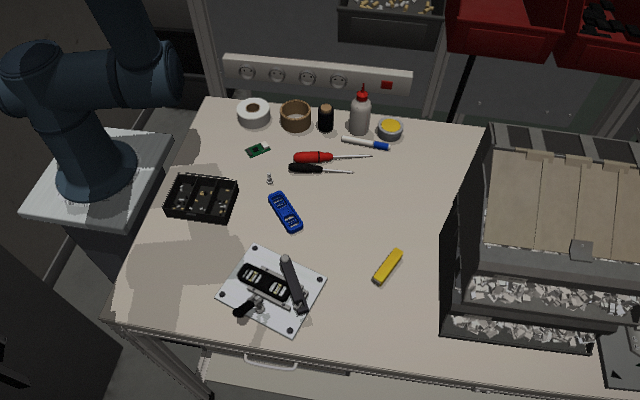

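View pics/top0.png

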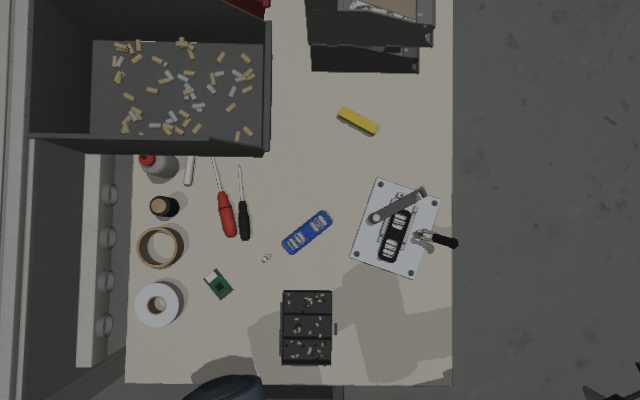

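The top view shows the plate around (395,228), the grille at about (396,236), the strap running from the post (376,218) to (425,190), and the lever end at (452,243). I'll zoom in next.

```bash
cat > h.py <<'E'
import numpy as np,cv2,pickle
def ray(c,uv):
    K=c["intrinsics"];uv=np.atleast_2d(np.array(uv,float))
    d=np.c_[(uv[:,0]-K[0,2])/K[0,0],(uv[:,1]-K[1,2])/K[1,1]]
    s=d.copy()
    for _ in range(20): s=d/(1+c["k1"]*(s**2).sum(1,keepdims=True))
    T=c["cam_to_world"]
    return T[:3,3],(np.c_[s,np.ones(len(s))]@T[:3,:3].T)
def onz(c,uv,z):
    o,d=ray(c,uv);return o+d*((z-o[2])/d[:,2])[:,None]
def proj(c,P):
    T=c["cam_to_world"];P=np.atleast_2d(P);q=(P-T[:3,3])@T[:3,:3]
    s=q[:,:2]/q[:,2:];s=s*(1+c["k1"]*(s**2).sum(1,keepdims=True));K=c["intrinsics"]
    return s*[K[0,0],K[1,1]]+[K[0,2],K[1,2]]
def load(n): return pickle.load(open(n+".pkl","rb"))
E
python3 - <<'E'
from h import *
c=load("top0");im=c["color"]
cv2.imwrite("pics/tz.png",cv2.resize(im[165:295,335:475],None,fx=5,fy=4.6,interpolation=cv2.INTER_CUBIC)) if 0 else cv2.imwrite("pics/tz.png",cv2.resize(im[170:290,340:470],None,fx=5,fy=5,interpolation=cv2.INTER_CUBIC))
c=load("scene0");im=c["color"]
cv2.imwrite("pics/sz.png",cv2.resize(im[235:345,205:335],None,fx=5,fy=5,interpolation=cv2.INTER_CUBIC))
E
```

```text
(no output)
```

View pics/tz.png

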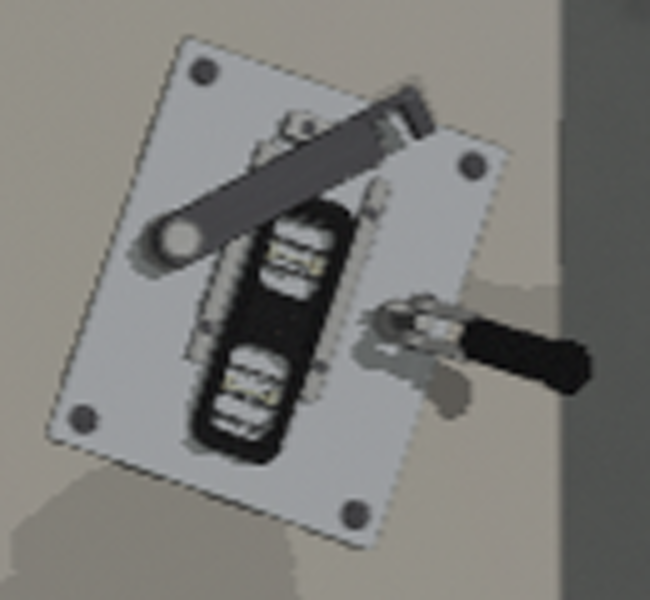

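View pics/sz.png

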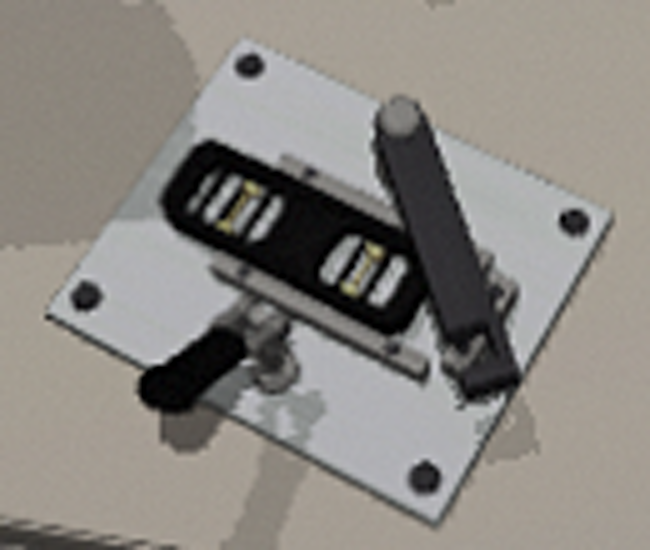

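```bash
cat >> h.py <<'E'
def fit(P,L): # 2D rigid, local L -> world P
    P=P[:,:2];pc=P.mean(0);lc=L.mean(0);A=P-pc;B=L-lc
    th=np.arctan2((B[:,0]*A[:,1]-B[:,1]*A[:,0]).sum(),(B*A).sum())
    R=np.array([[np.cos(th),-np.sin(th)],[np.sin(th),np.cos(th)]]);t=pc-R@lc
    return th,t,P-(L@R.T+t)
E
python3 - <<'E'
from h import *
z=lambda p,o:(np.array(p)+.5)/5-.5+o
L=np.array([[87.5,75],[87.5,-75],[-97.5,-75],[-97.5,75]])
t=load("top0");s=load("scene0")
ct=z([(185,37),(512,150),(375,548),(48,437)],[340,170])
cs=z([(612,212),(437,525),(46,316),(240,40)],[205,235])
for n,c,p in(("top",t,ct),("scene",s,cs)):
    P=onz(c,p,10);th,o,r=fit(P,L);print(n,th,o,r.round(1).tolist())
def inv(P,th,o):
    R=np.array([[np.cos(th),-np.sin(th)],[np.sin(th),np.cos(th)]]);return (P[:,:2]-o)@R
for n,c,f,off,d in(("top",t,ct,[340,170],{"nut56":((180,240),56),"near28":((236,455),28),"lever_end106":((573,367),106),"strapend50":((418,108),50)}),
 ("scene",s,cs,[205,235],{"nut56":((400,116),56),"nearL":((208,148),28),"nearR":((170,213),28),"farR":((392,330),28),"lever_end106":((163,384),106),"strapend50":((492,385),50)})):
    th,o,_=fit(onz(c,f,10),L)
    for k,(p,h) in d.items():
        print(n,k,inv(onz(c,z(p,off),h),th,o).round(1))
E
```

```text
top -0.3209043304018736 [ 531.6894699  -248.96367198] [[-0.8, 0.4], [-0.8, -0.5], [1.5, 0.3], [0.0, -0.1]]
scene -0.31451331742818234 [ 532.54419921 -249.42381478] [[-1.0, 0.1], [-1.0, 0.7], [1.3, 0.7], [0.7, -1.5]]
top nut56 [[-0.7 53.2]]
top near28 [[-77.7  -1.8]]
top lever_end106 [[ 1.000e-01 -1.038e+02]]
top strapend50 [[ 85.  -23.9]]
scene nut56 [[ 0.4 52.8]]
scene nearL [[-72.3  15.1]]
scene nearR [[-69.8 -17.4]]
scene farR [[ 36.1 -19.4]]
scene lever_end106 [[  -3.7 -100.5]]
scene strapend50 [[ 86.5 -28.6]]
```

Both views agree on the fixture: origin about (532, -249), yaw about -0.317, and the nut lands where it should. The grille's near end is at x≈-78 and the strap at about 0.83 rad. First I'll close the fingers and turn the tool so tool y lies along fixture x and tool x along fixture y.

Emit:
drive_tool([
  [1,0,0,0,-0.052],
  [1,0,0,0,-0.052],
  [1,0,0,0,-0.052],
  [1,0,0,0,-0.052],
  [1,0,0,0,-0.0525],
  [1,0,0,0,0],
  [1,0,0,0,0],
  [1,0,0,0,0],
])

```text
clock: 1.1
tool_pos: [273.8, -589.5, 302.6]
eef_rot: [-2.546, -1.84, -0.0]
ft_force: [0.0, 0.1, 0.5]
gripper_width: 17.6
```

```bash
cat >> h.py <<'E'
TH=-0.317;O=np.array([532.1,-249.2])
def st(tgt=None):
    from workcell import observe
    from scipy.spatial.transform import Rotation as Ro
    s=observe();R=Ro.from_rotvec(s["eef_rot"]).as_matrix();p=np.array(s["tool_pos"])
    RF=np.array([[np.cos(TH),-np.sin(TH)],[np.sin(TH),np.cos(TH)]])
    f=(p[:2]-O)@RF
    print("t %.2f fix xy %s tipz %.1f xhead-fix %.3f (want 1.571) F %s w %.1f"%(s["clock"],f.round(1),p[2]-97,np.arctan2(R[1,0],R[0,0])-TH,np.round(s["ft_force"],1),s["gripper_width"]),"q",np.round(s["joint_positions"],2), "zax",R[:,2].round(3))
    if tgt is not None:
        w=np.r_[O+RF@np.array(tgt[:2]),tgt[2]+97]
        print("shift fractions total",((w-p)@R/500).round(4))
E
python3 -c "
from h import *
st([-110,0,150])"
```

```text
t 1.10 fix xy [-139.4 -403.9] tipz 205.6 xhead-fix 1.569 (want 1.571) F [0.  0.1 0.5] w 17.6 q [-1.31  0.25  1.56  0.    1.34 -0.99] zax [-0.  0. -1.]
shift fractions total [0.8078 0.0572 0.1113]
```

Emit:
drive_tool([
  [1,0.1,0.007,0,0],
  [1,0.1,0.007,0,0],
  [1,0.1,0.007,0,0],
  [1,0.1,0.007,0,0],
  [1,0.1,0.007,0,0],
  [1,0.1,0.007,0.03,0],
  [1,0.1,0.007,0.04,0],
  [1,0.1,0.007,0.04,0],
])

```text
clock: 2.1
tool_pos: [425.8, -216.8, 247.5]
eef_rot: [2.545, 1.84, 0.001]
ft_force: [-0.3, -0.3, 0.2]
gripper_width: 0.4
```

```bash
python3 -c "
from h import *
st([-110,0,16])"
```

```text
t 2.10 fix xy [-111.1   -2.4] tipz 150.5 xhead-fix 1.569 (want 1.571) F [-0.3 -0.3  0.2] w 0.4 q [-0.71 -0.11  2.04  0.    1.21 -0.39] zax [ 0.001 -0.001 -1.   ]
shift fractions total [0.0049 0.0019 0.269 ]
```

Emit:
drive_tool([
  [1,0,0,0.06,0],
  [1,0,0,0.06,0],
  [1,0,0,0.05,0],
  [1,0,0,0.05,0],
  [1,0,0,0.03,0],
  [1,0,0,0.018,0],
  [1,0,0,0,0],
  [1,0,0,0,0],
])

```text
clock: 3.1
tool_pos: [425.8, -218.7, 114.5]
eef_rot: [2.544, 1.841, 0.001]
ft_force: [0.1, 0.1, 0.3]
gripper_width: 0.4
```

```bash
python3 - <<'E'
from h import *
st([-71,0,16])
from workcell import read_camera
c=read_camera("top");im=c["color"]
a=cv2.resize(im[170:290,340:470],None,fx=3,fy=3,interpolation=cv2.INTER_CUBIC)
c=read_camera("scene");im=c["color"]
b=cv2.resize(im[235:355,205:335],None,fx=3,fy=3,interpolation=cv2.INTER_CUBIC)
cv2.imwrite("pics/p1.png",np.hstack([a,b]))
E
```

```text
t 3.10 fix xy [-110.5   -4.1] tipz 17.5 xhead-fix 1.570 (want 1.571) F [0.1 0.1 0.3] w 0.4 q [-0.71  0.12  2.1   0.    0.93 -0.39] zax [ 0.001 -0.001 -1.   ]
shift fractions total [0.0083 0.079  0.0031]
```

View pics/p1.png

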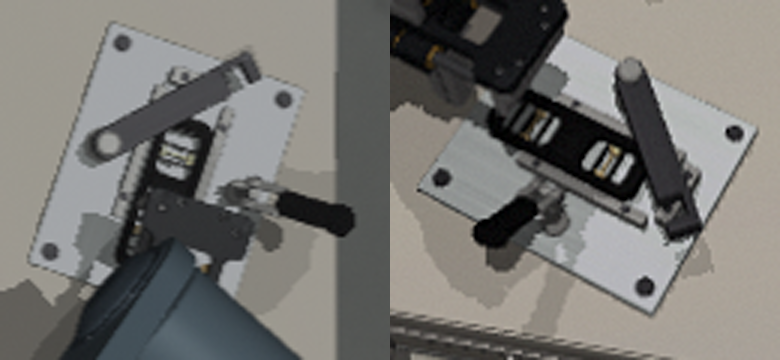

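The fingertips stand just in front of the grille's near end: the end is at about (500,120) in the right-hand picture. I'll push along tool y.

Emit:
drive_tool([
  [1,0.008,0,0.003,0],
  [1,0,0.016,0,0],
  [1,0,0.012,0,0],
  [1,0,0.01,0,0],
  [1,0,0.01,0,0],
  [1,0,0.01,0,0],
  [1,0,0.008,0,0],
  [1,0,0.004,0,0],
])

```text
clock: 4.2
tool_pos: [460.0, -225.5, 112.1]
eef_rot: [-2.545, -1.842, 0.0]
ft_force: [-0.9, 0.2, 0.1]
gripper_width: 0.1
```

```bash
python3 -c "
from h import *
st([-71,0,16])"
```

```text
t 4.20 fix xy [-75.9   0.1] tipz 15.1 xhead-fix 1.570 (want 1.571) F [-0.9  0.2  0.1] w 0.1 q [-0.68  0.19  2.01 -0.    0.94 -0.36] zax [-0.  0. -1.]
shift fractions total [-0.0002  0.0097 -0.0018]
```

Emit:
drive_tool([
  [1,0,0.002,0,0],
  [1,0,0.002,0,0],
  [1,0,0.002,0,0],
  [1,0,0.001,0,0],
  [1,0,0.001,0,0],
  [1,0,0.001,0,0],
  [1,0,0,0,0],
  [1,0,0,0,0],
])

```text
clock: 5.2
tool_pos: [464.0, -226.8, 112.1]
eef_rot: [-2.545, -1.842, 0.0]
ft_force: [-0.5, 1.0, 0.2]
gripper_width: 0.5
```

```bash
python3 -c "
from h import *
st([-71,0,16])"
```

```text
t 5.20 fix xy [-71.7   0.1] tipz 15.1 xhead-fix 1.570 (want 1.571) F [-0.5  1.   0.2] w 0.5 q [-0.67  0.2   2.    0.    0.94 -0.36] zax [-0.  0. -1.]
shift fractions total [-0.0002  0.0013 -0.0018]
```

Emit:
drive_tool([
  [1,0,0.001,0,0],
  [1,0,0.001,0,0],
  [1,0,0.001,0,0],
  [1,0,0.001,0,0],
  [1,0,0.001,0,0],
  [1,0,0.001,0,0],
  [1,0,0,0,0],
  [1,0,0,0,0],
])

```text
clock: 6.2
tool_pos: [464.9, -227.0, 111.8]
eef_rot: [-2.539, -1.84, 0.006]
ft_force: [-12.2, 2.1, 9.9]
gripper_width: 0.4
```

```bash
python3 - <<'E'
from h import *
st([-71,0,16])
from workcell import read_camera
c=read_camera("scene");im=c["color"]
cv2.imwrite("pics/p2.png",cv2.resize(im[235:345,205:335],None,fx=5,fy=5,interpolation=cv2.INTER_CUBIC))
E
```

```text
t 6.20 fix xy [-70.7   0.1] tipz 14.8 xhead-fix 1.571 (want 1.571) F [-12.2   2.1   9.9] w 0.4 q [-0.67  0.21  2.   -0.    0.95 -0.35] zax [-0.007  0.003 -1.   ]
shift fractions total [-0.0003 -0.0006 -0.0023]
```

View pics/p2.png

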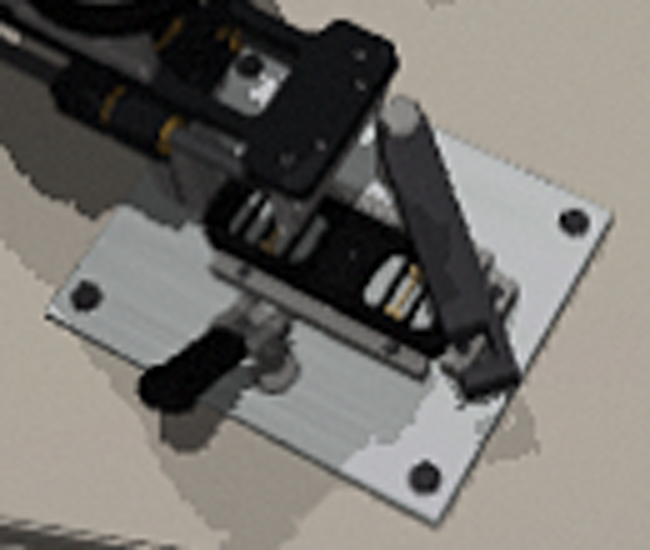

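The grille is against the stop: 12 N reaction with the finger at x=-70.7, where -71 was expected. I'll back off and lift.

Emit:
drive_tool([
  [1,0,-0.004,0,0],
  [1,0,-0.01,0,0],
  [1,0,-0.016,0,0],
  [1,0,0,-0.03,0],
  [1,0,0,-0.05,0],
  [1,0,0,-0.06,0],
  [1,0,0,-0.06,0],
  [1,0,0,-0.04,0],
])

```text
clock: 7.25
tool_pos: [453.4, -223.5, 235.2]
eef_rot: [2.542, 1.84, 0.002]
ft_force: [0.0, -0.3, -0.0]
gripper_width: 0.7
```

```bash
python3 -c "
from h import *
st([68.2,37.8,130])"
```

```text
t 7.25 fix xy [-82.8  -0.1] tipz 138.2 xhead-fix 1.570 (want 1.571) F [ 0.  -0.3 -0. ] w 0.7 q [-0.68 -0.02  1.98  0.    1.18 -0.37] zax [ 0.003 -0.002 -1.   ]
shift fractions total [0.076  0.3019 0.0174]
```

Emit:
drive_tool([
  [1,0.019,0.06,0,0],
  [1,0.019,0.08,0,0],
  [1,0.019,0.08,0,0],
  [1,0.019,0.08,0,0],
  [1,0,0,0,-0.053],
  [1,0,0,0,-0.053],
  [1,0,0,0,-0.053],
  [1,0,0,0,-0.053],
])

```text
clock: 8.25
tool_pos: [607.4, -233.9, 233.5]
eef_rot: [1.795, 2.576, 0.001]
ft_force: [0.1, -0.7, -0.5]
gripper_width: 0.5
```

```bash
python3 - <<'E'
from h import *
st([68.2,37.8,36])
from workcell import read_camera
for n,y,x in(("top",170,340),("scene",235,205)):
    c=read_camera(n);im=c["color"]
    cv2.imwrite(f"pics/p3{n}.png",cv2.resize(im[y:y+120,x:x+130],None,fx=5,fy=5,interpolation=cv2.INTER_CUBIC))
    pickle.dump(c,open(n+"3.pkl","wb"))
E
```

```text
t 8.25 fix xy [66.8 38. ] tipz 136.5 xhead-fix 2.242 (want 1.571) F [ 0.1 -0.7 -0.5] w 0.5 q [-0.54  0.31  1.61  0.    1.22 -0.9 ] zax [ 0.002 -0.001 -1.   ]
shift fractions total [-0.0019  0.0017  0.201 ]
```

View pics/p3scene.png

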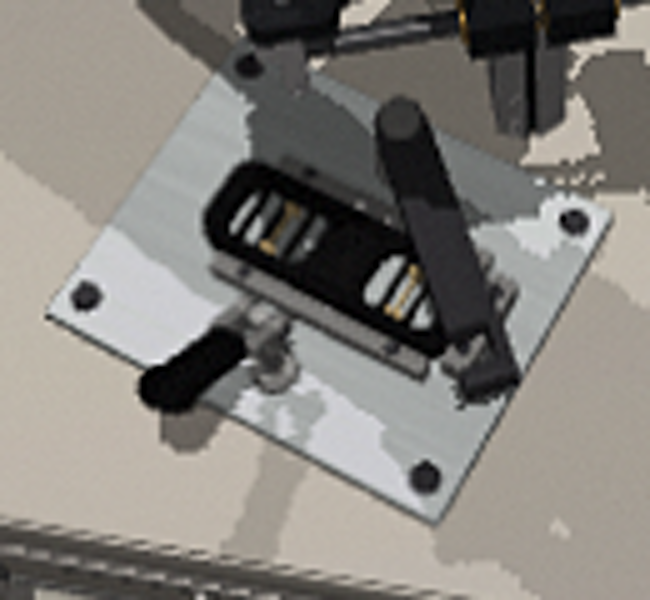

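View pics/p3top.png

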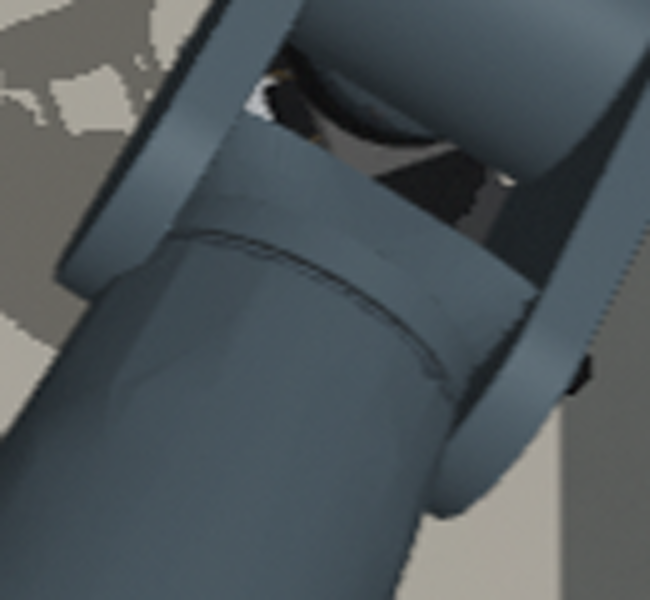

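The grille now sits deeper in the channel: its near-right corner moved from about (170,213) to (210,232). The finger is clear of the strap, so I'll check the grille's shift and then descend.

```bash
python3 - <<'E'
from h import *
RF=np.array([[np.cos(TH),-np.sin(TH)],[np.sin(TH),np.cos(TH)]])
a=load("scene0");b=load("scene3")
# grille dark mask; measure extent along fixture x of the pixels near right edge strip at z=28
for n,c in(("0",a),("3",b)):
    g=c["color"][235:345,205:335].max(2); v,u=np.where(g<32)
    P=(onz(c,np.c_[u+205,v+235],28)[:,:2]-O)@RF
    for y0 in(-12,-6,0,6,12):
        m=abs(P[:,1]-y0)<2.5; m&=P[:,0]<-20
        if m.sum(): print(n,y0,np.sort(P[m,0])[:3].round(1))
E
```

```text
0 -12 [-75.7 -74.4 -73.1]
0 -6 [-76.4 -75.1 -74.6]
0 0 [-76.6 -75.3 -74. ]
0 6 [-76.  -75.4 -74.2]
0 12 [-76.2 -74.9 -74.3]
3 -12 [-56.1 -54.9 -53.6]
3 -6 [-55.5 -54.9 -53.7]
3 0 [-56.2 -55.6 -54.4]
3 6 [-55.7 -54.4 -53.2]
3 12 [-55.1 -54.5 -53.2]
```

Emit:
drive_tool([
  [1,0,0,0,-0.052],
  [1,0,0,0.04,0],
  [1,0,0,0.05,0],
  [1,0,0,0.05,0],
  [1,0,0,0.04,0],
  [1,0,0,0.02,0],
  [1,0,0,0,0],
  [1,0,0,0,0],
])

```text
clock: 9.35
tool_pos: [607.6, -234.1, 133.2]
eef_rot: [1.587, 2.709, -0.0]
ft_force: [0.2, 0.1, -0.2]
gripper_width: 0.2
```

```bash
python3 - <<'E'
from h import *
st([68.2,37.8,36])
from workcell import read_camera
for n,y,x in(("scene",235,205),):
    c=read_camera(n);im=c["color"]
    cv2.imwrite(f"pics/p4{n}.png",cv2.resize(im[y:y+120,x:x+130],None,fx=5,fy=5,interpolation=cv2.INTER_CUBIC))
E
```

```text
t 9.35 fix xy [67.1 37.9] tipz 36.2 xhead-fix 2.399 (want 1.571) F [ 0.2  0.1 -0.2] w 0.2 q [-0.54  0.44  1.65  0.    1.05 -1.05] zax [ 0.002 -0.001 -1.   ]
shift fractions total [-0.0017  0.0014  0.0003]
```

View pics/p4scene.png

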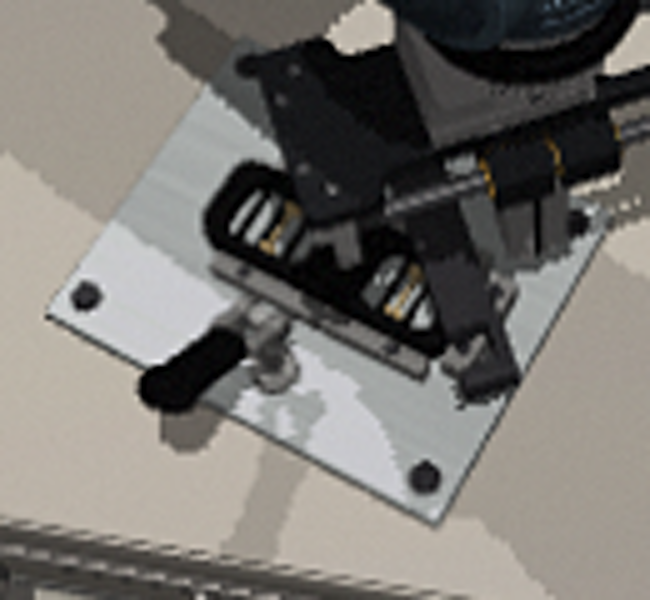

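Home is confirmed: the near end shifted +20.5 mm. Next I'll close the gap to the strap and swing it along the arc.

Emit:
drive_tool([
  [1,0,-0.012,0,0],
  [1,0,-0.011,0,0],
  [1,-0.0023,-0.0063,0,0.0165],
  [1,-0.0023,-0.0063,0,0.0165],
  [1,-0.0023,-0.0063,0,0.0165],
  [1,-0.0023,-0.0063,0,0.0165],
  [1,-0.0023,-0.0063,0,0.0165],
  [1,-0.0023,-0.0063,0,0.0165],
])

```text
clock: 10.4
tool_pos: [582.4, -252.8, 132.7]
eef_rot: [1.99, 2.43, 0.002]
ft_force: [1.6, 1.5, -0.4]
gripper_width: 0.6
```

```bash
python3 -c "
from h import *
st([23.5,-8,36])"
```

```text
t 10.40 fix xy [48.9 12.3] tipz 35.7 xhead-fix 2.086 (want 1.571) F [ 1.6  1.5 -0.4] w 0.6 q [-0.59  0.41  1.69  0.    1.04 -0.79] zax [ 0.002  0.    -1.   ]
shift fractions total [-0.0103 -0.0641 -0.0007]
```

Emit:
drive_tool([
  [1,-0.0023,-0.0063,0,0.0165],
  [1,-0.0023,-0.0063,0,0.0165],
  [1,-0.0023,-0.0063,0,0.0165],
  [1,-0.0023,-0.0063,0,0.0165],
  [1,-0.0023,-0.0063,0,0.0165],
  [1,-0.0023,-0.0063,0,0.0165],
  [1,-0.0023,-0.0063,0,0.0165],
  [1,-0.0023,-0.0063,0,0.0165],
])

```text
clock: 11.4
tool_pos: [557.5, -262.5, 132.7]
eef_rot: [2.447, 1.968, 0.003]
ft_force: [2.5, 0.9, -0.2]
gripper_width: 0.4
```

```bash
python3 -c "
from h import *
st([23.5,-8,36])"
```

```text
t 11.40 fix xy [28.3 -4.7] tipz 35.7 xhead-fix 1.672 (want 1.571) F [ 2.5  0.9 -0.2] w 0.4 q [-0.62  0.37  1.74  0.    1.03 -0.41] zax [ 0.002  0.    -1.   ]
shift fractions total [-0.0056 -0.0103 -0.0007]
```

Emit:
drive_tool([
  [1,-0.0011,-0.003,0,0.008],
  [1,-0.0011,-0.003,0,0.008],
  [1,-0.0011,-0.003,0,0.008],
  [1,-0.0005,-0.0015,0,0.008],
  [1,0,-0.001,0,0],
  [1,0,-0.001,0,0],
  [1,0,0,0,0],
  [1,0,0,0,0],
])

```text
clock: 12.4
tool_pos: [550.9, -263.0, 132.4]
eef_rot: [2.541, 1.846, -0.0]
ft_force: [2.3, -2.0, 2.1]
gripper_width: 0.4
```

```bash
python3 -c "
from h import *
st([23.5,-8,36])"
```

```text
t 12.40 fix xy [22.2 -7.2] tipz 35.4 xhead-fix 1.573 (want 1.571) F [ 2.3 -2.   2.1] w 0.4 q [-0.63  0.36  1.76 -0.    1.03 -0.32] zax [ 0.    -0.001 -1.   ]
shift fractions total [-0.0015  0.0026 -0.0013]
```

Emit:
drive_tool([
  [1,0,-0.001,0,0],
  [1,0,-0.001,0,0],
  [1,0,-0.001,0,0],
  [1,0,-0.001,0,0],
  [1,0,0,0,0],
  [1,0,0,0,0],
  [1,0,0,0,0],
  [1,0,0,0,0],
])

```text
clock: 13.4
tool_pos: [550.1, -262.7, 132.4]
eef_rot: [2.539, 1.843, 0.003]
ft_force: [8.2, -5.0, -2.4]
gripper_width: 0.3
```

```bash
python3 - <<'E'
from h import *
st([23.5,-8,36])
E
```

```text
t 13.40 fix xy [21.3 -7.3] tipz 35.4 xhead-fix 1.573 (want 1.571) F [ 8.2 -5.  -2.4] w 0.3 q [-0.63  0.36  1.76  0.    1.02 -0.32] zax [ 0.004 -0.002 -1.   ]
shift fractions total [-0.0015  0.0044 -0.0011]
```

The strap meets a firm stop. I'll press a little more, then back away and lift.

Emit:
drive_tool([
  [1,0,-0.001,0,0],
  [1,0,-0.001,0,0],
  [1,0,0,0,0],
  [1,0,0.008,0,0],
  [1,0,0.016,0,0],
  [1,0,0.016,0,0],
  [1,0,0,-0.06,0],
  [1,0,0,-0.1,0],
])

```text
clock: 14.4
tool_pos: [566.0, -267.1, 210.4]
eef_rot: [-2.537, -1.843, 0.003]
ft_force: [0.2, -0.2, 0.4]
gripper_width: 0.6
```

Emit:
drive_tool([
  [1,0,0,-0.06,0],
  [1,0,0.08,0,0],
  [1,0,0.1,0,0],
  [1,0,0.08,0,0],
  [1,0,0,0,0],
  [1,0,0,0,0],
  [1,0,0,0,0],
  [1,0,0,0,0],
])

```text
clock: 15.4
tool_pos: [690.0, -308.0, 242.6]
eef_rot: [2.542, 1.846, 0.0]
ft_force: [-0.6, 0.1, 0.2]
gripper_width: 0.5
```

```bash
python3 - <<'E'
from h import *
st([0,-105,140])
from workcell import read_camera
for n,y,x in(("scene",235,205),("top",170,340)):
    c=read_camera(n);im=c["color"];pickle.dump(c,open(n+"5.pkl","wb"))
    cv2.imwrite(f"pics/p5{n}.png",cv2.resize(im[y:y+120,x:x+130],None,fx=5,fy=5,interpolation=cv2.INTER_CUBIC))
E
```

```text
t 15.40 fix xy [168.4  -6.7] tipz 145.6 xhead-fix 1.573 (want 1.571) F [-0.6  0.1  0.2] w 0.5 q [-0.57  0.54  1.29  0.    1.31 -0.25] zax [ 0. -0. -1.]
shift fractions total [-0.1959 -0.3373  0.0112]
```

View pics/p5scene.png

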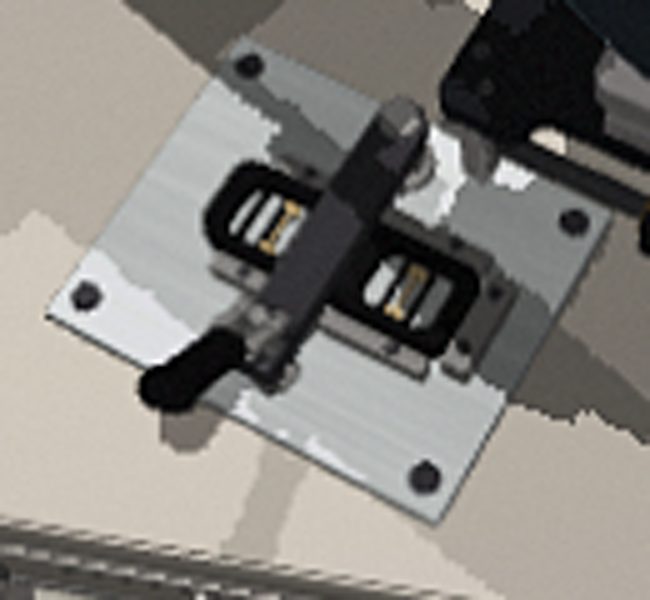

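View pics/p5top.png

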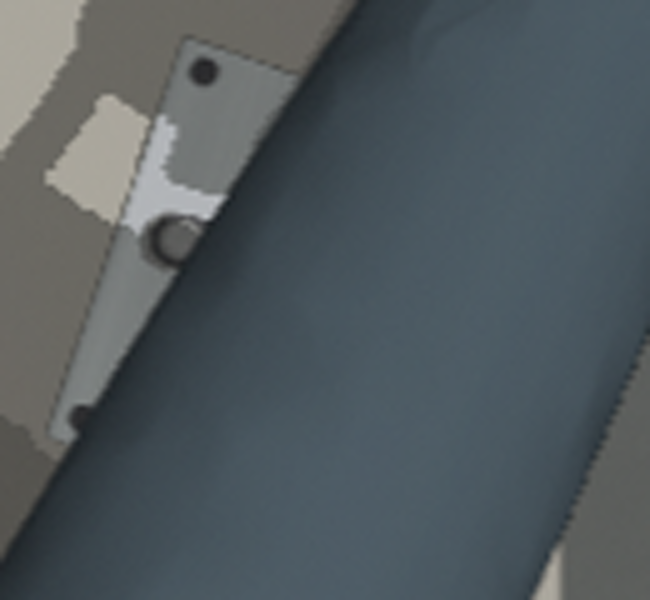

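The strap lies across the grille from the nut (403,120) to the stud (275,375). I'll check its angle from its edges.

```bash
python3 - <<'E'
from h import *
RF=np.array([[np.cos(TH),-np.sin(TH)],[np.sin(TH),np.cos(TH)]])
c=load("scene5")
z=lambda p:(np.array(p)+.5)/5-.5+[205,235]
P=(onz(c,z([(353,157),(283,264),(391,201),(320,301),(403,120)]),50)[:,:2]-O)@RF
print(P.round(1))
E
```

```text
[[ -8.6  30.4]
 [ -8.9 -22.8]
 [ 14.8  20.5]
 [ 12.  -29.4]
 [  0.8  54.4]]
```

The left edge is parallel to fixture y to within 0.01 rad, and the stop was felt, so the strap is home. Next I'll go above the lever end.

Emit:
drive_tool([
  [1,-0.028,-0.047,0,0],
  [1,-0.028,-0.048,0,0],
  [1,-0.028,-0.048,0,0],
  [1,-0.028,-0.048,0,0],
  [1,-0.028,-0.048,0,0],
  [1,-0.028,-0.048,0,0],
  [1,-0.028,-0.05,0,0],
  [1,0,0,0,0],
])

```text
clock: 16.5
tool_pos: [498.9, -349.5, 242.4]
eef_rot: [2.544, 1.844, 0.0]
ft_force: [1.3, -0.6, -0.0]
gripper_width: 0.4
```

```bash
python3 - <<'E'
from h import *
st([0,-106,110])
from workcell import read_camera
for n,y,x in(("scene",235,205),):
    c=read_camera(n);im=c["color"];pickle.dump(c,open(n+"6.pkl","wb"))
    cv2.imwrite(f"pics/p6{n}.png",cv2.resize(im[y:y+120,x:x+130],None,fx=5,fy=5,interpolation=cv2.INTER_CUBIC))
E
```

```text
t 16.50 fix xy [  -0.3 -105.7] tipz 145.4 xhead-fix 1.571 (want 1.571) F [ 1.3 -0.6 -0. ] w 0.4 q [-0.8   0.21  1.71  0.    1.22 -0.48] zax [ 0. -0. -1.]
shift fractions total [-0.0007  0.0006  0.0709]
```

View pics/p6scene.png

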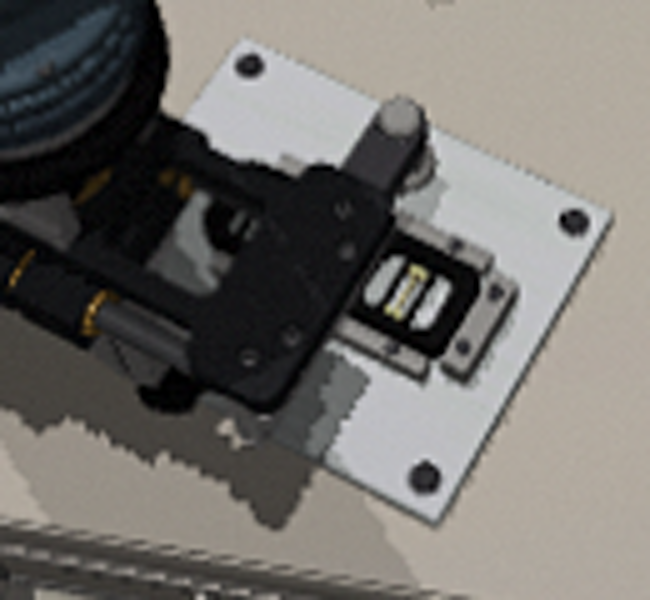

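The grille sits against the stop block near (480,300), and the lever end shows below the fingers at (165,388). I'll descend onto it.

Emit:
drive_tool([
  [1,0,0,0.02,0],
  [1,0,0,0.02,0],
  [1,0,0,0.016,0],
  [1,0,0,0.01,0],
  [1,0,0,0.008,0],
  [1,0,0,0.008,0],
  [1,-0.001,0,0.008,0],
  [1,-0.001,0,0.008,0],
])

```text
clock: 17.55
tool_pos: [500.6, -352.5, 195.5]
eef_rot: [2.536, 1.842, -0.002]
ft_force: [-1.4, -4.3, 5.0]
gripper_width: 0.2
```

```bash
python3 -c "
from h import *
st([0,-112,66])"
```

```text
t 17.55 fix xy [   2.2 -108. ] tipz 98.5 xhead-fix 1.573 (want 1.571) F [-1.4 -4.3  5. ] w 0.2 q [-0.8   0.27  1.73 -0.    1.13 -0.48] zax [ 0.003 -0.006 -1.   ]
shift fractions total [-0.0077 -0.0048  0.065 ]
```

Emit:
drive_tool([
  [1,-0.001,-0.001,0.008,0],
  [1,-0.001,-0.001,0.008,0],
  [1,-0.001,-0.001,0.008,0],
  [1,-0.001,-0.001,0.008,0],
  [1,-0.001,0,0.008,0],
  [1,-0.001,0,0.008,0],
  [1,0,0,0.006,0],
  [1,0,0,0.004,0],
])

```text
clock: 18.55
tool_pos: [496.7, -352.5, 163.8]
eef_rot: [-2.541, -1.846, 0.001]
ft_force: [-0.7, -1.6, 3.7]
gripper_width: 0.4
```

```bash
python3 -c "
from h import *
st([0,-112,66])"
```

```text
t 18.55 fix xy [  -1.4 -109.2] tipz 66.8 xhead-fix 1.573 (want 1.571) F [-0.7 -1.6  3.7] w 0.4 q [-0.8   0.31  1.75 -0.    1.08 -0.49] zax [-0.001  0.    -1.   ]
shift fractions total [-0.0056  0.0029  0.0016]
```

Nearly down. Now small steps until it meets the stop.

Emit:
drive_tool([
  [1,0,0,0.002,0],
  [1,0,0,0.002,0],
  [1,0,0,0.002,0],
  [1,0,0,0.001,0],
  [1,0,0,0.001,0],
  [1,0,0,0.001,0],
  [1,0,0,0,0],
  [1,0,0,0,0],
])

```text
clock: 19.55
tool_pos: [496.9, -352.5, 161.6]
eef_rot: [-2.541, -1.846, 0.001]
ft_force: [-5.7, 1.3, 14.1]
gripper_width: 0.4
```

```bash
python3 -c "
from h import *
st([0,-112,64.5])"
```

```text
t 19.55 fix xy [  -1.2 -109.1] tipz 64.6 xhead-fix 1.574 (want 1.571) F [-5.7  1.3 14.1] w 0.4 q [-0.8   0.31  1.75 -0.    1.08 -0.49] zax [-0.001  0.    -1.   ]
shift fractions total [-0.0057  0.0024  0.0003]
```

The tip stopped at 64.6 mm (64.5 expected) with 14 N. I'll press slightly more, then retreat upward and clear the view.

Emit:
drive_tool([
  [1,0,0,0.001,0],
  [1,0,0,0.001,0],
  [1,0,0,0,0],
  [1,0,0,-0.01,0],
  [1,0,0,-0.05,0],
  [1,0,0,-0.09,0],
  [1,0,0,-0.09,0],
  [1,0,0,-0.06,0],
])

```text
clock: 20.55
tool_pos: [497.1, -351.9, 310.0]
eef_rot: [-2.542, -1.846, -0.002]
ft_force: [0.2, 0.2, 0.2]
gripper_width: 0.2
```

Emit:
drive_tool([
  [1,-0.06,-0.01,0,0],
  [1,-0.08,-0.01,0,0],
  [1,-0.08,-0.01,0,0],
  [1,-0.08,-0.01,0,0],
  [1,-0.08,-0.01,0,0],
  [1,-0.06,-0.01,0,0],
  [1,0,0,0,0],
  [1,0,0,0,0],
])

```text
clock: 21.55
tool_pos: [400.8, -551.5, 308.2]
eef_rot: [-2.54, -1.846, -0.001]
ft_force: [-0.1, -0.1, -0.4]
gripper_width: 0.3
```

```bash
python3 - <<'E'
from h import *
st()
from workcell import read_camera
for n,y,x in(("scene",235,205),("top",170,340)):
    c=read_camera(n);im=c["color"];pickle.dump(c,open(n+"7.pkl","wb"))
    cv2.imwrite(f"pics/p7{n}.png",cv2.resize(im[y:y+120,x:x+130],None,fx=5,fy=5,interpolation=cv2.INTER_CUBIC))
E
```

```text
t 21.55 fix xy [ -30.5 -328.2] tipz 211.2 xhead-fix 1.574 (want 1.571) F [-0.1 -0.1 -0.4] w 0.3 q [-1.11  0.31  1.46  0.    1.36 -0.79] zax [ 0.     0.001 -1.   ]
```

View pics/p7scene.png

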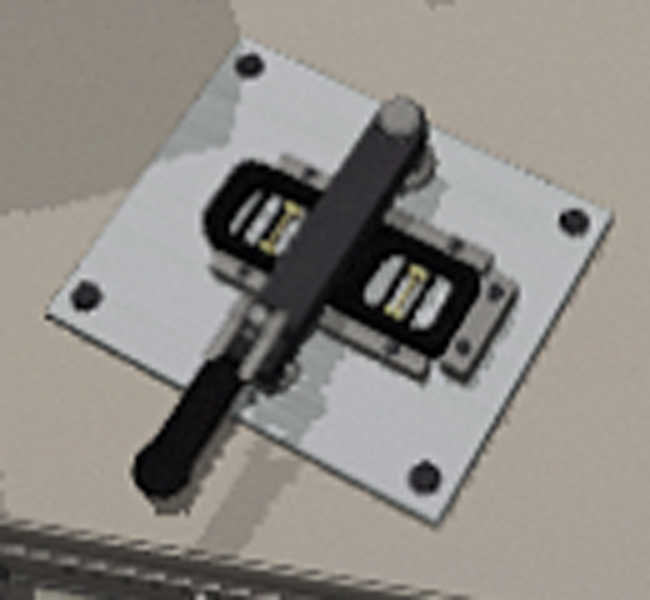

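View pics/p7top.png

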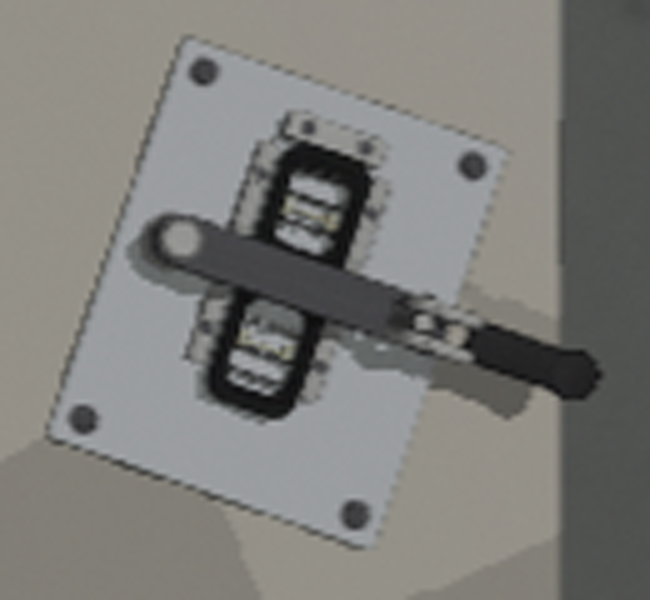

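Both views show the grille touching the stop, the strap square across onto the stud, and the lever level in line with it (end at (575,375) in the top view). One numeric check before handing in.

```bash
python3 - <<'E'
from h import *
RF=np.array([[np.cos(TH),-np.sin(TH)],[np.sin(TH),np.cos(TH)]])
t=load("top7");s=load("scene7")
zt=lambda p:(np.array(p)+.5)/5-.5+[340,170]
zs=lambda p:(np.array(p)+.5)/5-.5+[205,235]
f=lambda c,uv,z:((onz(c,uv,z)[:,:2]-O)@RF).round(1).tolist()
print("strap edges top",f(t,zt([(215,220),(390,280),(200,262),(380,332)]),50))
print("near/far end top",f(t,zt([(250,418),(330,143)]),28))
print("near end, dark mask scene:")
g=s["color"][235:345,205:335].max(2); v,u=np.where(g<32);P=(onz(s,np.c_[u+205,v+235],28)[:,:2]-O)@RF
for y in(-6,0,6):print(np.sort(P[abs(P[:,1]-y)<2.5,0])[:2].round(1))
# lever end triangulated (end centre clicked in both)
(o1,d1),(o2,d2)=ray(t,zt((576,372))),ray(s,zs((160,468)))
k=np.linalg.lstsq(np.c_[d1[0],-d2[0]],o2-o1,rcond=None)[0];a=o1+k[0]*d1[0];b=o2+k[1]*d2[0]
m=(a+b)/2;print("lever end fix",((m[:2]-O)@RF).round(1),"z",m[2].round(1),"gap",np.linalg.norm(a-b).round(1))
# others
for n in("top","scene"):
    A=load(n+"0");B=load(n+"7")
    for nm,lo,hi in(("yellow",(20,150,90),(35,255,255)),("green",(60,90,30),(88,255,255))):
        r=[]
        for c in(A,B):
            mk=cv2.inRange(cv2.cvtColor(c["color"],cv2.COLOR_BGR2HSV),lo,hi)
            k,l,stt,cen=cv2.connectedComponentsWithStats(mk);i=1+stt[1:,4].argmax();r.append((cen[i].round(1).tolist(),int(stt[i,4])))
        print(n,nm,r)
t0=load("top0");bolt=np.abs(t0["color"][250:266,258:274].astype(int)-t["color"][250:266,258:274]).max();print("bolt diff",bolt)
E
```

```text
strap edges top [[12.1, 41.5], [12.2, -35.7], [-6.6, 41.8], [-9.8, -38.6]]
near/far end top [[-61.4, -2.0], [61.0, 2.9]]
near end, dark mask scene:
[-55.5 -54.9]
[-56.2 -55.6]
[-55.7 -54.4]
lever end fix [  -0.3 -117.2] z 65.5 gap 1.1
top yellow [([357.8, 119.6], 382), ([357.8, 119.6], 382)]
top green [([218.9, 284.3], 238), ([218.9, 284.2], 236)]
scene yellow [([387.9, 264.8], 407), ([387.9, 264.8], 407)]
scene green [([257.5, 150.0], 114), ([257.4, 150.1], 115)]
bolt diff 2
```

```bash
python3 -c "
from workcell import hand_in,observe
print(hand_in());print(observe()['clock'])"
```

```text
the job is handed in; nothing more can be done
None
the job is handed in; nothing more can be done
```

I pushed the grille home, swung the strap over it and pressed the cam lever down, then moved the arm clear and handed the job in. The clock was about 22 s of the allowed 51 s; the hand-in gives no verdict.

| Part | What I felt | Last camera check |
|---|---|---|
| Grille | Stopped at about 12 N, with the finger within 0.5 mm of where it should be | Centre at about x = -0.2 mm; it touches the stop block |
| Strap | Firm stop at about 10 N | One edge parallel to the fixture within 0.01 rad, the other within about 0.04 rad |
| Lever | Stopped at 14 N with the tip 64.6 mm over the bench (64.5 expected) | End at fixture (-0.3, -117, 65.5) mm, where the fully-down lever end should be (y about -118, z 64.5 mm) |
| Board, hex keys, bolt | Not touched | Unmoved in the images, within 0.2 pixel for the board and hex keys |

**Small disagreements:**
- **Grille near end:** the scene camera put it at about -56 mm and the top camera at -61 mm, where -58.5 is right. The scene camera also showed it move 20.5 mm.
- **Strap edge:** the second edge looked less square than the first in both views (0.04–0.06 rad), which I put down to its visible side face and shadow.
- **Finger position:** during the final strap push it read about 2 mm past the expected spot, about the camera calibration error.

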